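# Check-weigh a casting from the turntable on an arrested beam balance

### The arm

A 6-joint arm with a two-finger parallel gripper is mounted at the origin on the work surface. World frame = base frame: x ahead of the robot, y to its left, z up, the work surface at z = 0. Lengths are in m, angles in degrees, forces in N, time in s.
With the tool pointing down it reaches from about 0.25 to 0.725 m from the base axis. Payload 9.7 kg.
Tool frame: the origin (TCP) lies between the finger pads; the fingertips stand bot.tcp_to_tips ahead of it and the grasp point (between the pads) lies 2 mm behind it (bot.tcp_to_tips is the distance from the TCP to the fingertips, in m); z points along the fingers, y is the line along which they close (so a half turn about z gives the same grasp; the last joint's range is limited). The gripper opens to 85 mm and grips with 20 to 120 N. Pads are 22 mm wide; open, the fingers measure 114 mm over their backs; the gripper's body (76 mm by 85 mm) begins 54 mm behind the grasp point. The pads swing forward as they close: fully open they stand 13 mm farther back than shut.
Start: joints at [0, 4.979, 10.078, 95.1, 0, 90], TCP at [0.55, -0, 0.248] pointing down, gripper open.
Joint ranges: [-179.16, 179.16], [-48.56, 103.87], [-65.8, 70.77], [-126.05, 130.52], [-82.76, 87.17], [-180, 180]. Speed limits (degrees/s): [127.2, 127.2, 147.25, 180, 180, 180].

### API

Orientations are given as [roll, pitch, yaw] about the fixed x, y, z axes, in that order (R = Rz(yaw) Ry(pitch) Rx(roll)).
In Python, from workcell import sensors, camera, camera_params, bot gives the robot as it stands.
- The arm moves only by the tool apply_moves, never from a script. Its argument "motion" is a list of rows, each an object with "jaw": the opening, from -1 (shut) to 1 (fully open); "xyz": the shift along the tool's x, y, z in mm, a list of three; "twist": the turn about the tool's z in rad. A call has 1 to 5 rows; each row is the pose to reach, as a shift and turn from the pose commanded when the call began, along the tool's axes at that moment; what a row does not reach only later rows make up. A row lasts 1/8 s, in which the tool goes at most 62.5 mm and 10.7 degrees, less where a joint would pass 70% of its speed; a pose out of reach is approached as far as the arm can. A call with a gripper value outside its range is refused whole. The fingers move at their own pace and stop on an object; "grip_force" is the grip in N (left out, the last holds). Time passes only in rows, so rows that repeat a pose let the fingers close. It gives the time, the measured TCP pose, the force, the opening and the grip force at its end, in the units of the state.
- sensors.get_obs(): the state, without advancing time (a new reading comes with each control period).
- camera(name): name is "scene" or "side" or "wrist"; returns (picture, depth): 480x640x3 uint8, red, green, blue; 480x640 float32, m along the optical axis (not along the pixel's ray), 0 where there is no reading.
- camera_params(name): a dict with "mtx" (3x3 intrinsics, pixels), "rvec" (rotation vector, rad) and "tvec" (3), from world to camera coordinates, as OpenCV has them. Camera axes: x right, y down, z forward; pixel columns grow to the right and rows downward; lengths in m; the calibration is good to about 2 mm. A picture is of the moment at which its call begins: read the wrist's pose just before it. camera_params takes no time and is no camera call; for the wrist camera it gives the pose at the moment of the call.
- bot.job_done(): hands the job in; it is judged then, once.
The state is a dict: "time": time; "q": joint angles; "qd": joint speeds; "joint_efforts": joint torques, N m; "ee_pos": TCP position; "tcp_rot": TCP orientation; "wrist_force": force on the tool from outside, world axes, zero at the start; "torque": the same for the moment, N m; "opening": finger opening in m; "grasp_force": force on a finger pad.
Only numpy, scipy, OpenCV 4.12 (cv2) and the standard library are available. Lean on these libraries where they do the work, as an engineer would, in place of code of your own. Each camera call takes 0.05 s, during which the arm holds its last target. There are 200 camera calls.

### The job

Check the brass casting against the steel weight: lift it off the free-spinning turntable without sending the turntable whirling, and stand it gently, upright, in the middle of the balance's empty pan, the right-hand one seen from the robot, while the balance is still arrested. Let go of it, push the red-knobbed lever all the way over to the left to release the beam, let the casting's pan sink and stay down for a second, then push the lever fully back to the right to arrest the beam level again with the casting and the weight still on their pans. Leave the jar and the red wax blank standing on the turntable and do not disturb the other things on the bench.

Things in the scene. Friction and masses are not known exactly. Their poses are not given: they have to be found in the camera images.
- casting: Brass casting, loose, about 110 g: a round foot 38 mm across and 9 mm high, tapering above 9 mm to an upright round stub 14 mm in diameter from 13 mm to 42 mm above its underside. Origin: centre of its underside; z up along the stub. It starts upright on the turntable, off-centre.
- turntable_mid (a point): Centre of the turntable's upper face, 36 mm above the bench. Round white-topped steel disc 170 mm across with black edge marks, on a low dark foot; it turns freely about its vertical axis at a touch. The axes do not turn with the disc.
- disc (a joint): Angle of the turntable disc, rad, counter-clockwise from above positive; almost no friction.
- flux_jar: Small closed jar with a green cap, 34 mm across and 30 mm high, standing loose on the turntable. Origin: centre of its underside, z up. To stay standing there.
- wax_blank: Red wax-coloured cylinder, 32 mm across and 28 mm high, standing loose on the turntable. Origin: centre of its underside, z up. To stay standing there.
- balance: Fixed beam balance. Blue base 18 mm thick, x -105 to 60, y +-155 mm. Origin: underside, below the beam pivot; -x faces the robot, +y is its left. Aluminium beam (12 mm thick, 210 long) along y at x = 0, lower face 194 mm above the bench, on a 22 mm column at x = 6. Pans hang 154 mm below the beam at y = -100 (right) and +100 by bows at x = +49: open on the near side, the beam above them.
- pan_right_top (a point): Centre of the upper face of the right-hand pan, a flat rimless disc 90 mm across, 4 mm thick; empty at the start. 46 mm above the bench when the beam is level. Axes as the balance's.
- pan_left_top (a point): Centre of the upper face of the left-hand pan (same size); the steel weight stands on it. Axes as the balance's.
- beam (a joint): Angle of the balance beam, rad: 0 level, positive when the right-hand pan is down (stop at 0.075, pan 7.5 mm down), negative when the left is down. Held level by two rubber pads under the pans while the arrest lever is at 0; free at 1.
- arrest (a joint): Arrest lever angle, rad: 0 fully over to the right (-y of the balance), beam arrested; 1.0 fully over to the left (+y), beam free. It stays where it is left, and pushing the knob takes about 1 N.
- arrest_tip (a point): Centre of the red ball knob, 26 mm across, of the arrest lever: a 10 mm rod, 70 mm long, pivoting about the balance's x direction at x = -72, y = +15 mm of the balance, 40 mm above the bench; it leans 0.5 rad right of upright at 0 and 0.5 rad left at 1. Its grey housing (70 mm along y, 50 along x) rises 43 mm above the bench.
- weight: Dark steel 60 g weight, 30 mm across and 30 mm high with a knob on top, loose on the left-hand pan. Origin: centre of its underside. To stay there.
- squeeze_bottle: White squeeze bottle with a blue cap, 44 mm across, 110 mm high, loose on the bench; leave alone. Origin: centre of its underside.
- screwdriver: Screwdriver 150 mm long lying on the bench; leave alone.
- bangle: Brass bangle 68 mm across, 8 mm high, lying on the bench; leave alone. Origin: centre of its underside.
- bead_bowl: White bowl 76 mm across, 30 mm high, on the bench; leave alone. Origin: centre of its underside.

How it is judged (in metres and radians):
On the way, in this order (a step that is already met when the one before it is completed fails the run):
1. the casting stands upright and released in the middle of the right-hand pan, with the balance still arrested (horizontal distance between casting and pan_right_top below 0.018 m and z of casting in the frame of pan_right_top between -0.004 and 0.006 m and angle between casting's own z axis and vertical below 0.12 rad and contact force between the fingers and casting below 0.05 N and value of joint arrest below 0.12 rad), for 0.2 s.
2. the lever is fully over and the beam is free, with the casting's pan down (horizontal distance between casting and pan_right_top below 0.018 m and z of casting in the frame of pan_right_top between -0.004 and 0.006 m and angle between casting's own z axis and vertical below 0.12 rad and contact force between the fingers and casting below 0.05 N and value of joint arrest above 0.85 rad and value of joint beam above 0.055 rad), for 0.7 s.
At the end, for the whole second after the job is handed in: Casting upright (7 deg), at rest, released, within 18 mm of the middle of the right pan; lever within 0.12 rad of its arrested end, beam level within 0.02 rad; weight upright within 30 mm of the middle of the left pan; jar and wax blank standing on the turntable (all of step 1 and linear speed of casting below 0.02 m/s and value of joint beam between -0.02 and 0.02 rad and horizontal distance between weight and pan_left_top below 0.03 m and angle between weight's own z axis and vertical below 0.2 rad and horizontal distance between each of flux_jar, wax_blank and turntable_mid below 0.085 m and angle between each of flux_jar, wax_blank's own z axis and vertical below 0.3 rad); the robot touches nothing.
It fails at once if the turntable is sent whirling (faster than half a turn per second) (velocity of joint disc above 3.14 rad/s or velocity of joint disc below -3.14 rad/s).
It fails at once if the casting is dropped or flung (faster than 0.6 m/s while not held, a fall of about 18 mm) (contact force between the fingers and casting below 0.02 N and linear speed of casting above 0.6 m/s).
It fails at once if the casting is handled while the beam is released (value of joint arrest above 0.3 rad and contact force between the fingers and casting above 0.3 N).
It fails at once if the jar, the wax blank or the weight is knocked over or off its place (angle between any of flux_jar, wax_blank, weight's own z axis and vertical above 0.6 rad or horizontal distance between any of flux_jar, wax_blank and turntable_mid above 0.085 m or horizontal distance between weight and pan_left_top above 0.04 m).
It fails at once if another thing on the bench is moved by more than 40 mm (distance of any of squeeze_bottle, screwdriver, bangle, bead_bowl from where it was at the start of the episode above 0.04 m).
It also fails if it takes over 64 s, if anything falls off the work surface, if the arm or the gripper's body presses on something with over 40 N, if the wrist force passes 120 N, or if a joint passes its speed limit or range.

## Working session

There is one attempt and no reset: what is moved stays moved. The work goes in short steps, Python scripts to look and compute and a tool call to move; the robot and the scene stay as the last step left them, time stands still between calls to the robot, and variables do not carry over. Pictures are saved under pics/ and viewed, at most 10 in all, crops included, and the job is handed in when it is done.

Besides the shell and the picture viewer there is one more tool, called after "Request:" as a command line: name --argument value ..., lists and objects as JSON in quotes. apply_moves: Moves the arm, as the interface text tells. Its arguments: {"type":"object","properties":{"motion":{"type":"array","items":{"type":"object","properties":{"jaw":{"type":"number"},"xyz":{"type":"array","items":{"type":"number"}},"twist":{"type":"number"}}}},"grip_force":{"type":"number"}},"required":["motion"]}

```bash
mkdir -p pics
cat > h.py <<'E'
import numpy as np, cv2
from workcell import sensors, camera, camera_params, bot
def cam(n):
    p=camera_params(n); im,d=camera(n); return p,im,d
def cloud(p,d):
    K=np.array(p["mtx"]);R=cv2.Rodrigues(np.array(p["rvec"],float))[0];t=np.array(p["tvec"],float).ravel()
    v,u=np.mgrid[:d.shape[0],:d.shape[1]]
    c=np.stack([(u-K[0,2])/K[0,0]*d,(v-K[1,2])/K[1,1]*d,d],-1)
    return (c-t)@R
def save(n,im): cv2.imwrite(n,im[...,::-1])
E
python3 - <<'E'
from h import *
o=sensors.get_obs();print({k:np.round(v,3) for k,v in o.items()},bot.tcp_to_tips)
for n in("scene","side"):
    p,im,d=cam(n);save(f"pics/{n}0.png",im);np.savez(f"{n}0.npz",im=im,d=d,P=cloud(p,d))
E
```

```text
{'time': np.float64(0.0), 'q': array([0.0000e+00, 5.0140e+00, 1.0033e+01, 9.5100e+01, 1.0000e-03,
       9.0001e+01]), 'qd': array([ 0.002,  0.044, -0.002,  0.018,  0.047,  0.004]), 'joint_efforts': array([ 1.0000e-03, -5.2039e+01,  4.6480e+01,  1.6000e-02,  0.0000e+00,
       -0.0000e+00]), 'ee_pos': array([0.55 , 0.   , 0.248]), 'tcp_rot': array([-1.79919e+02, -1.00000e-03,  8.99990e+01]), 'wrist_force': array([-0.617, -0.777,  0.492]), 'torque': array([ 0.003, -0.037,  0.013]), 'grasp_force': np.float64(0.0), 'opening': np.float64(0.085)} 0.017
```

View pics/scene0.png

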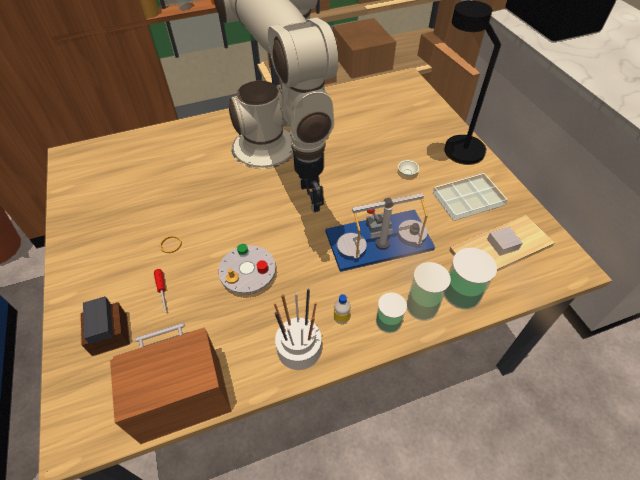

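View pics/side0.png

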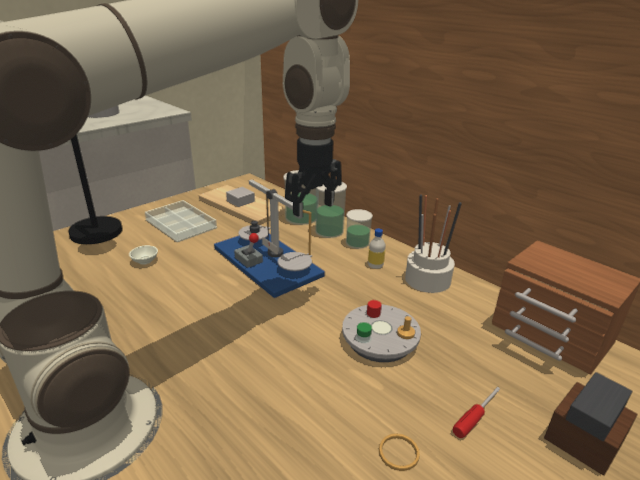

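The scene view has the turntable at (248,270), with the orange-brass casting at (232,275), jar at (242,249) and wax at (262,267). The balance's empty right pan is at (351,245) and the red knob at about (371,211). The side view agrees: casting (407,327), knob (254,238), right pan (295,264).

Run:
```python
from h import *
def comp(m,a=8):
    n,l,s,c=cv2.connectedComponentsWithStats(m.astype(np.uint8)); return [(l==i) for i in range(1,n) if s[i,4]>=a]
for n in("scene","side"):
    z=np.load(n+"0.npz");im,d,P=z["im"],z["d"],z["P"]
    hsv=cv2.cvtColor(im,cv2.COLOR_RGB2HSV).astype(int);H,S,V=hsv[...,0],hsv[...,1],hsv[...,2]
    ok=(d>0)&(P[...,0]>.2)&(P[...,0]<.9)&(abs(P[...,1])<.6)&(P[...,2]>.003)&(P[...,2]<.24)
    for name,m in(("red",((H<6)|(H>174))&(S>170)&(V>80)),("green",(H>50)&(H<85)&(S>130)),("brass",(H>10)&(H<24)&(S>150)&(V>120)&(P[...,2]>.037)),("blue",(H>100)&(H<125)&(S>150))):
        for c in comp(m&ok):
            q=P[c];v,u=np.nonzero(c);print(n,name,c.sum(),"uv",u.mean().round(),v.mean().round(),"min",q.min(0).round(3),"max",q.max(0).round(3),"med",np.median(q,0).round(3))
    # turntable top, pans: points of given height, low saturation
    for name,lo,hi in(("z36",.031,.040),("z46",.041,.051)):
        for c in comp(ok&(P[...,2]>lo)&(P[...,2]<hi)&(S<90),150):
            pts=P[c][:,:2].astype(np.float32);(cx,cy),r=cv2.minEnclosingCircle(pts);print(n,name,c.sum(),round(cx,4),round(cy,4),"r",round(r,4),"z",np.median(P[c][:,2]).round(4))
    b=ok&(P[...,2]>.188)&(P[...,2]<.212)&(S<60)
    for c in comp(b,15):
        q=P[c];print(n,"beam",c.sum(),q.min(0).round(3),q.max(0).round(3))
```

```text
scene red 18 uv 370.0 211.0 min [0.531 0.188 0.099] max [0.543 0.205 0.115] med [0.539 0.196 0.106]
scene red 106 uv 262.0 266.0 min [ 0.569 -0.182  0.041] max [ 0.602 -0.154  0.069] med [ 0.591 -0.168  0.062]
scene red 173 uv 159.0 280.0 min [ 0.462 -0.477  0.004] max [ 0.536 -0.452  0.03 ] med [ 0.502 -0.463  0.023]
scene green 77 uv 242.0 249.0 min [ 0.489 -0.22   0.051] max [ 0.523 -0.193  0.072] med [ 0.511 -0.206  0.066]
scene brass 34 uv 424.0 208.0 min [0.617 0.304 0.16 ] max [0.665 0.313 0.197] med [0.641 0.309 0.181]
scene brass 29 uv 357.0 221.0 min [0.601 0.108 0.17 ] max [0.643 0.113 0.196] med [0.62  0.11  0.185]
scene brass 13 uv 230.0 270.0 min [ 0.577 -0.264  0.077] max [ 0.591 -0.255  0.082] med [ 0.585 -0.26   0.079]
scene brass 86 uv 232.0 278.0 min [ 0.567 -0.275  0.041] max [ 0.601 -0.242  0.068] med [ 0.589 -0.259  0.048]
scene brass 37 uv 340.0 316.0 min [ 0.79  -0.022  0.037] max [0.818 0.007 0.053] med [ 0.813 -0.012  0.045]
scene brass 4552 uv 160.0 365.0 min [ 0.78  -0.571  0.153] max [ 0.9   -0.351  0.176] med [ 0.848 -0.465  0.17 ]
scene blue 1190 uv 354
[... 1197 characters left out ...]
 [ 0.589 -0.265  0.05 ] med [ 0.577 -0.269  0.046]
side blue 43 uv 378.0 232.0 min [ 0.78  -0.01   0.095] max [0.796 0.008 0.112] med [ 0.786 -0.003  0.106]
side blue 8 uv 225.0 244.0 min [0.524 0.341 0.015] max [0.541 0.357 0.02 ] med [0.532 0.352 0.017]
side z36 2480 0.5588 -0.2097 r 0.0873 z 0.0357
side z46 242 0.6106 0.3079 r 0.0489 z 0.0458
side z46 188 0.5303 0.2323 r 0.0402 z 0.0433
side z46 514 0.5932 0.1114 r 0.0487 z 0.0457
side z46 167 0.832 -0.1449 r 0.0591 z 0.0456
side z46 298 0.7427 -0.4613 r 0.0598 z 0.0439
side beam 307 [0.586 0.116 0.188] [0.612 0.316 0.212]
side beam 20 [ 0.811 -0.108  0.189] [ 0.816 -0.099  0.212]
side beam 20 [ 0.84  -0.189  0.189] [ 0.849 -0.182  0.212]
```

Run:
```python
from h import *
for n in("scene","side"):
    z=np.load(n+"0.npz");P=z["P"];d=z["d"]
    m=(d>0)&(abs(P[...,0]-.55)<.12)&(abs(P[...,1])<.12)
    for a in np.arange(.22,.56,.02):
        q=P[m&(P[...,2]>a)&(P[...,2]<=a+.02)]
        if len(q)>5: print(n,round(a-.248,3),len(q),np.percentile(q[:,0]-.55,[1,99]).round(3),np.percentile(q[:,1],[1,99]).round(3))
    c=(d>0)&(P[...,2]>.212)&(P[...,2]<.3)&(abs(P[...,0]-.604)<.04)&(abs(P[...,1]-.211)<.1)
    print("above beam",c.sum(), P[c].max(0) if c.any() else "")
```

```text
scene -0.008 48 [-0.044  0.058] [-0.012  0.01 ]
scene 0.012 45 [-0.049  0.06 ] [-0.012  0.005]
scene 0.032 55 [-0.045  0.077] [-0.014  0.01 ]
scene 0.052 106 [-0.028  0.076] [-0.018  0.013]
scene 0.072 137 [-0.002  0.073] [-0.02   0.018]
scene 0.092 131 [0.024 0.071] [-0.014  0.011]
scene 0.112 167 [-0.001  0.04 ] [-0.038  0.028]
scene 0.132 197 [0.   0.04] [-0.038  0.029]
scene 0.152 159 [-0.002  0.039] [-0.038  0.032]
scene 0.172 210 [-0.002  0.043] [-0.041  0.036]
scene 0.192 226 [-0.004  0.043] [-0.041  0.034]
scene 0.212 144 [-0.014  0.049] [-0.042  0.024]
scene 0.232 184 [-0.027  0.057] [-0.044  0.04 ]
scene 0.252 333 [-0.037  0.059] [-0.048  0.045]
scene 0.272 464 [-0.037  0.058] [-0.048  0.044]
scene 0.292 433 [-0.036  0.055] [-0.046  0.042]
scene 0.312 446 [-0.039  0.049] [-0.044  0.039]
above beam 7 [0.61451663 0.21595439 0.21397606]
side -0.008 113 [-0.058  0.049] [-0.013  0.01 ]
side 0.012 163 [-0.059  0.056] [-0.013  0.01 ]
side 0.032 244 [-0.076  0.071] [-0.015  0.011]
side 0.052 452 [-0.074  0.07 ] [-0.019  0.013]
side 0.072 480 [-0.073  0.068] [-0.021  0.011]
side 0.092 310 [-0.07   0.062] [-0.035  0.01 ]
side 0.112 330 [-0.04   0.017] [-0.039  0.02 ]
side 0.132 348 [-0.039  0.019] [-0.039  0.019]
side 0.152 337 [-0.04   0.027] [-0.039  0.025]
side 0.172 391 [-0.042  0.022] [-0.042  0.017]
side 0.192 396 [-0.042  0.02 ] [-0.041  0.018]
side 0.212 460 [-0.048  0.036] [-0.042  0.022]
side 0.232 536 [-0.057  0.042] [-0.045  0.039]
side 0.252 703 [-0.058  0.042] [-0.049  0.042]
side 0.272 787 [-0.057  0.041] [-0.049  0.044]
side 0.292 758 [-0.053  0.042] [-0.047  0.041]
side 0.312 776 [-0.048  0.043] [-0.044  0.039]
above beam 1 [0.60638661 0.20941428 0.2121737 ]
```

Request:
apply_moves --motion '[{"xyz": [-60, 5, 0], "twist": 0.18, "jaw": -0.05}, {"xyz": [-120, 10, 0], "twist": 0.36, "jaw": -0.05}, {"xyz": [-180, 15, 0], "twist": 0.54, "jaw": -0.05}, {"xyz": [-225, 20, 0], "twist": 0.72, "jaw": -0.05}, {"xyz": [-262, 23, 0], "twist": 0.9, "jaw": -0.05}]'

```text
time: 0.72
ee_pos: [0.5728, -0.264, 0.2475]
tcp_rot: [-179.9, 0.0, 38.0]
wrist_force: [0.2, 0.6, 0.2]
opening: 0.0405
grasp_force: 0.0
```

Request:
apply_moves --motion '[{"xyz": [0, 0, 0], "twist": 0.18, "jaw": -0.05}, {"xyz": [0, 0, 0], "twist": 0.27, "jaw": -0.05}, {"xyz": [0, 0, 0], "twist": 0.27, "jaw": -0.05}]'

```text
time: 1.1
ee_pos: [0.5729, -0.2621, 0.2478]
tcp_rot: [-180.0, 0.0, 23.0]
wrist_force: [0.8, 0.2, -0.2]
opening: 0.0406
grasp_force: 0.0
```

Run:
```python
from h import *
o=sensors.get_obs();print(o["time"],o["ee_pos"].round(4),o["tcp_rot"].round(2),o["opening"])
p,im,d=cam("wrist");save("pics/w1.png",im);P=cloud(p,d)
o=sensors.get_obs();np.savez("w1.npz",im=im,d=d,P=P)
hsv=cv2.cvtColor(im,cv2.COLOR_RGB2HSV).astype(int);H,S,V=hsv[...,0],hsv[...,1],hsv[...,2]
m=(d>0)&(P[...,2]>.038)&(P[...,2]<.09)&(np.hypot(P[...,0]-.56,P[...,1]+.209)<.085)
n,l,s,c=cv2.connectedComponentsWithStats(m.astype(np.uint8))
for i in range(1,n):
    if s[i,4]<60: continue
    q=P[l==i];t=q[q[:,2]>q[:,2].max()-.006];(cx,cy),r=cv2.minEnclosingCircle(t[:,:2].astype(np.float32))
    print(c[i].round(),s[i,4],"top",q[:,2].max().round(4),round(cx,4),round(cy,4),round(r,4),"all",[round(x,4) for x in cv2.minEnclosingCircle(q[:,:2].astype(np.float32))[0]])
m=(d>0)&(P[...,2]>.033)&(P[...,2]<.038);print(cv2.minEnclosingCircle(P[m][:,:2].astype(np.float32)))
```

```text
1.1 [ 0.5729 -0.2621  0.2478] [-1.7996e+02  3.0000e-02  2.2990e+01] 0.04055175500277077
[227. 173.] 1164 top 0.0674 0.5838 -0.1664 0.016 all [0.5806, -0.1629]
[317. 210.] 1148 top 0.0811 0.582 -0.2582 0.0071 all [0.5815, -0.2598]
[240. 261.] 1068 top 0.0692 0.5053 -0.206 0.0161 all [0.5063, -0.208]
((0.4280429482460022, -0.25466299057006836), 0.43312332034111023)
```

View pics/w1.png

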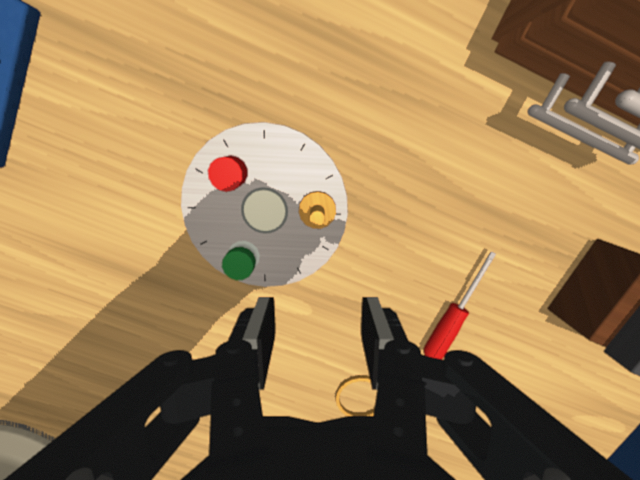

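The wrist view puts the casting at (317,210), with the turntable centre at (265,210). The radial line is therefore parallel to the closing direction, and both the wax (227,173) and the jar (239,261) are clear of the fingers.

Request:
apply_moves --motion '[{"xyz": [1, 0, 50], "jaw": -0.2}, {"xyz": [1, 0, 100], "jaw": -0.2}, {"xyz": [1, 0, 140], "jaw": -0.2}, {"xyz": [1, 0, 165], "jaw": -0.2}, {"xyz": [1, 0, 178], "jaw": -0.2}]' --grip_force 20

```text
validation failed for argument at $.mo...
```

Request:
apply_moves --motion '[{"xyz": [0, 0, 0], "jaw": -0.3}, {"xyz": [0, 0, 0], "jaw": -0.4}, {"xyz": [0, 0, 0], "jaw": -0.5}, {"xyz": [0, 0, 0], "jaw": -0.6}, {"xyz": [0, 0, 0], "jaw": -0.7}]'

```text
validation failed for argument at $.mo...
```

Request:
apply_moves --motion '[{"xyz": [0, 0, 0], "jaw": -0.8}, {"xyz": [0, 0, 0], "jaw": -1}, {"xyz": [0, 0, 0], "jaw": -1}]'

```text
validation failed for argument at $.mo...
```

Request:
apply_moves --motion '[{"xyz": [1, 0, 50], "twist": 0, "jaw": -0.2}, {"xyz": [1, 0, 100], "twist": 0, "jaw": -0.2}, {"xyz": [1, 0, 140], "twist": 0, "jaw": -0.2}, {"xyz": [1, 0, 165], "twist": 0, "jaw": -0.2}, {"xyz": [1, 0, 178], "twist": 0, "jaw": -0.2}]' --grip_force 20

```text
time: 1.78
ee_pos: [0.5733, -0.2611, 0.0687]
tcp_rot: [-179.9, 0.1, 23.1]
wrist_force: [-0.3, -0.6, -0.1]
opening: 0.0341
grasp_force: 0.0
```

Request:
apply_moves --motion '[{"xyz": [0, 0, 0], "twist": 0, "jaw": -0.3}, {"xyz": [0, 0, 0], "twist": 0, "jaw": -0.4}, {"xyz": [0, 0, 0], "twist": 0, "jaw": -0.5}, {"xyz": [0, 0, 0], "twist": 0, "jaw": -0.6}, {"xyz": [0, 0, 0], "twist": 0, "jaw": -0.7}]'

```text
time: 2.4
ee_pos: [0.5741, -0.2617, 0.0709]
tcp_rot: [180.0, -0.0, 23.0]
wrist_force: [-0.7, 0.1, 3.1]
opening: 0.013
grasp_force: 7.2
```

Request:
apply_moves --motion '[{"xyz": [0, 0, 0], "twist": 0, "jaw": -0.8}, {"xyz": [0, 0, 0], "twist": 0, "jaw": -1}, {"xyz": [0, 0, 0], "twist": 0, "jaw": -1}]'

```text
time: 2.78
ee_pos: [0.5742, -0.2617, 0.0709]
tcp_rot: [180.0, -0.0, 23.0]
wrist_force: [-0.8, 0.8, 5.8]
opening: 0.0125
grasp_force: 19.6
```

Request:
apply_moves --motion '[{"xyz": [0, 0, -3], "twist": 0, "jaw": -1}, {"xyz": [0, 0, -10], "twist": 0, "jaw": -1}, {"xyz": [0, 0, -30], "twist": 0, "jaw": -1}, {"xyz": [0, 0, -60], "twist": 0, "jaw": -1}, {"xyz": [0, 0, -100], "twist": 0, "jaw": -1}]'

```text
time: 3.4
ee_pos: [0.5736, -0.2615, 0.1719]
tcp_rot: [-180.0, 0.0, 23.0]
wrist_force: [0.8, 0.4, -0.5]
opening: 0.0126
grasp_force: 19.6
```

Request:
apply_moves --motion '[{"xyz": [5, -40, 0], "twist": 0.05, "jaw": -1}, {"xyz": [15, -100, 0], "twist": 0.15, "jaw": -1}, {"xyz": [25, -160, 0], "twist": 0.25, "jaw": -1}, {"xyz": [34, -220, 0], "twist": 0.35, "jaw": -1}, {"xyz": [43, -280, 0], "twist": 0.45, "jaw": -1}]'

```text
time: 4.03
ee_pos: [0.5033, -0.0048, 0.172]
tcp_rot: [-179.1, -0.1, -1.0]
wrist_force: [0.2, -1.1, -1.5]
opening: 0.0123
grasp_force: 19.8
```

Run:
```python
from h import *
o=sensors.get_obs();print(o["time"],o["ee_pos"].round(4),o["tcp_rot"].round(2),o["opening"],o["grasp_force"])
p,im,d=cam("wrist");save("pics/w2.png",im)
```

```text
4.025 [ 0.5033 -0.0048  0.172 ] [-1.7912e+02 -9.0000e-02 -1.0400e+00] 0.01229820772864848 19.756654500961304
```

View pics/w2.png

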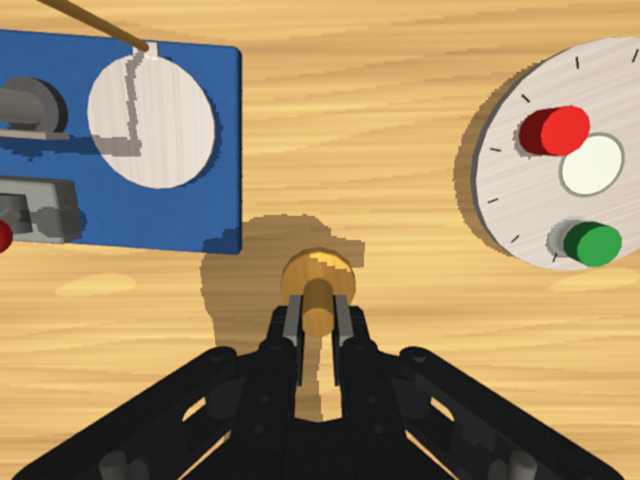

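The casting is held with its stub between the fronts of the pads (318,310). The right pan at (152,120) is fully visible, and jar and wax are still standing. Next I measure the pan and the casting in hand.

```bash
cat > pan.py <<'E'
from h import *
def circ(q):
    A=np.c_[2*q,np.ones(len(q))];s=np.linalg.lstsq(A,(q**2).sum(1),rcond=None)[0];return s[:2],np.sqrt(s[2]+s[:2]@s[:2])
def run(tag=None):
    o=sensors.get_obs();p,im,d=cam("wrist");P=cloud(p,d)
    if tag: save(f"pics/{tag}.png",im)
    print("t",round(float(o["time"]),2),"tcp",o["ee_pos"].round(4),"yaw",o["tcp_rot"][2].round(2))
    hsv=cv2.cvtColor(im,cv2.COLOR_RGB2HSV).astype(int);H,S,V=hsv[...,0],hsv[...,1],hsv[...,2]
    m=(d>0)&(abs(P[...,2]-.046)<.004)&(S<90)&(np.hypot(P[...,0]-.5955,P[...,1]-.113)<.06)
    m=cv2.morphologyEx(m.astype(np.uint8),cv2.MORPH_OPEN,np.ones((5,5)))
    cs=cv2.findContours(m,cv2.RETR_EXTERNAL,cv2.CHAIN_APPROX_NONE)[0]
    if cs:
        h=cv2.convexHull(max(cs,key=cv2.contourArea))[:,0]
        q=P[h[:,1],h[:,0]][:,:2];c,r=circ(q.astype(float))
        for _ in range(3):
            e=abs(np.hypot(*(q-c).T)-r);k=e<=max(np.median(e)*2,.001);c,r=circ(q[k].astype(float))
        print("pan",c.round(4),r.round(4),"z",np.median(P[m>0][:,2]).round(4))
    b=(d>0)&(H>10)&(H<26)&(S>140)&(V>60)&(P[...,2]>.05)&(P[...,2]<.2)&(np.hypot(P[...,0]-o["ee_pos"][0],P[...,1]-o["ee_pos"][1])<.12)
    n,l,s,cc=cv2.connectedComponentsWithStats(b.astype(np.uint8))
    for i in range(1,n):
        if s[i,4]<150: continue
        q=P[l==i];print("brass",cc[i].round(),s[i,4],"zr",q[:,2].min().round(4),q[:,2].max().round(4))
        for a,bz in((0,.014),(.014,.034),(.036,.05)):
            t=q[(q[:,2]>=q[:,2].min()+a)&(q[:,2]<q[:,2].min()+bz)]
            if len(t)>20:
                (x,y),r=cv2.minEnclosingCircle(t[:,:2].astype(np.float32));print("  ",a,len(t),round(x,4),round(y,4),round(r,4))
    return im,d,P
if __name__=="__main__": run()
E
python3 pan.py
```

```text
t 4.08 tcp [ 0.5018 -0.0022  0.1722] yaw -0.45
pan [0.5936 0.1134] 0.0446 z 0.047
brass [317. 286.] 4327 zr 0.1385 0.1817
   0 2700 0.5113 -0.0021 0.0191
   0.014 566 0.5108 -0.0011 0.0093
   0.036 988 0.5114 -0.0028 0.0074
```

Run:
```python
from h import *
for n in("scene","side"):
    z=np.load(n+"0.npz");P=z["P"];d=z["d"];S=cv2.cvtColor(z["im"],cv2.COLOR_RGB2HSV)[...,1]
    b=(d>0)&(P[...,2]>.186)&(P[...,2]<.215)&(S<70)&(abs(P[...,0]-.604)<.03)&(P[...,1]>.1)&(P[...,1]<.32)
    q=P[b].astype(float);a=np.polyfit(q[:,1],q[:,0],1);r=q[:,0]-np.polyval(a,q[:,1])
    print(n,len(q),"slope",a[0].round(4),"x at y=.113",np.polyval(a,.113).round(4),np.percentile(r,[2,98]).round(4),q[:,1].min().round(4),q[:,1].max().round(4),np.percentile(q[:,2],[1,99]).round(4))
```

```text
scene 405 slope 0.0889 x at y=.113 0.5969 [-0.0101  0.0109] 0.1079 0.3147 [0.1876 0.2123]
side 315 slope 0.0865 x at y=.113 0.5878 [-0.0074  0.0083] 0.1161 0.3157 [0.1885 0.2114]
```

Request:
apply_moves --motion '[{"xyz": [-20, -50, 10], "twist": 0.04, "jaw": -1}, {"xyz": [-30, -100, 20], "twist": 0.08, "jaw": -1}, {"xyz": [-30, -123, 30], "twist": 0.08, "jaw": -1}, {"xyz": [-30, -123, 40], "twist": 0.08, "jaw": -1}]'

```text
time: 4.62
ee_pos: [0.4753, 0.0061, 0.1388]
tcp_rot: [-176.5, 0.1, -1.2]
wrist_force: [-0.4, 0.4, -0.6]
opening: 0.0123
grasp_force: 19.8
```

```bash
python3 pan.py
```

```text
t 4.62 tcp [0.4753 0.0061 0.1388] yaw -1.16
pan [0.5936 0.1135] 0.0446 z 0.047
brass [318. 286.] 4333 zr 0.1043 0.1523
   0 2633 0.4852 0.007 0.019
   0.014 616 0.4816 0.0058 0.0132
   0.036 1021 0.4847 0.005 0.0074
```

Run:
```python
from h import *
o=sensors.get_obs();print({k:np.round(o[k],2) for k in("time","q","qd","joint_efforts","ee_pos","tcp_rot","wrist_force")})
```

```text
{'time': np.float64(4.68), 'q': array([ -1.2 ,  -5.87, -13.02,  83.11,   3.46, 179.95]), 'qd': array([0.18, 0.41, 0.42, 1.39, 0.01, 0.01]), 'joint_efforts': array([-4.000e-02, -4.503e+01,  5.207e+01,  1.400e-01,  2.400e-01,
        0.000e+00]), 'ee_pos': array([0.47, 0.01, 0.14]), 'tcp_rot': array([-176.54,    0.25,   -1.15]), 'wrist_force': array([ 1.21,  0.18, -1.49])}
```

Run:
```python
from h import *
for n in("scene","side"):
    z=np.load(n+"0.npz");P=z["P"];d=z["d"]
    for a,b in((.1,.114),(.114,.124),(.124,.134),(.134,.15)):
        m=(d>0)&(abs(P[...,0]-.55)<.1)&(abs(P[...,1])<.1)&(P[...,2]>.248+a)&(P[...,2]<.248+b)
        q=P[m][:,:2]-[.55,0];r=np.hypot(*q.T);t=np.degrees(np.arctan2(q[:,1],q[:,0]))
        print(n,a,[(k,np.percentile(r[abs(t-k)<10],90).round(4)) for k in range(-170,181,20) if (abs(t-k)<10).sum()>4])
```

```text
scene 0.1 [(-10, np.float64(0.0656)), (10, np.float64(0.062))]
scene 0.114 [(-70, np.float64(0.039)), (-50, np.float64(0.039)), (-30, np.float64(0.0403)), (-10, np.float64(0.0398)), (10, np.float64(0.039)), (30, np.float64(0.0387))]
scene 0.124 [(-90, np.float64(0.0384)), (-70, np.float64(0.0389)), (-50, np.float64(0.0399)), (-30, np.float64(0.0408)), (-10, np.float64(0.0405)), (10, np.float64(0.0393)), (30, np.float64(0.0387)), (50, np.float64(0.0381))]
scene 0.134 [(-90, np.float64(0.0386)), (-70, np.float64(0.0394)), (-50, np.float64(0.0396)), (-30, np.float64(0.0408)), (-10, np.float64(0.0393)), (10, np.float64(0.039)), (30, np.float64(0.0389)), (50, np.float64(0.0382))]
side 0.1 [(-170, np.float64(0.0511)), (-150, np.float64(0.0374)), (-130, np.float64(0.0376)), (-110, np.float64(0.0397)), (-90, np.float64(0.0374)), (170, np.float64(0.0632))]
side 0.114 [(-170, np.float64(0.0397)), (-150, np.float64(0.0403)), (-130, np.float64(0.0408)), (-110, np.float64(0.0393)), (-90, np.float64(0.0393)), (-70, np.float64(0.0389)), (150, np.float64(0.0382)), (170, np.float64(0.039))]
side 0.124 [(-170, np.float64(0.0393)), (-150, np.float64(0.0395)), (-130, np.float64(0.0403)), (-110, np.float64(0.0401)), (-90, np.float64(0.0397)), (-70, np.float64(0.0378)), (150, np.float64(0.0383)), (170, np.float64(0.039))]
side 0.134 [(-170, np.float64(0.0397)), (-150, np.float64(0.0399)), (-130, np.float64(0.0402)), (-110, np.float64(0.0391)), (-90, np.float64(0.0394)), (-70, np.float64(0.0382)), (150, np.float64(0.0383)), (170, np.float64(0.0392))]
```

Request:
apply_moves --motion '[{"xyz": [0, 0, 0], "twist": -0.15, "jaw": -1}, {"xyz": [0, 0, 0], "twist": -0.3, "jaw": -1}, {"xyz": [0, 0, 0], "twist": -0.35, "jaw": -1}, {"xyz": [0, 0, 0], "twist": -0.35, "jaw": -1}]'

```text
time: 5.18
ee_pos: [0.475, 0.0065, 0.1387]
tcp_rot: [-176.7, -1.0, 18.9]
wrist_force: [-0.4, -0.7, -1.2]
opening: 0.0123
grasp_force: 19.8
```

Request:
apply_moves --motion '[{"xyz": [15, -40, 0], "twist": 0, "jaw": -1}, {"xyz": [27, -80, 0], "twist": 0, "jaw": -1}, {"xyz": [37, -107, 0], "twist": 0, "jaw": -1}, {"xyz": [37, -107, 0], "twist": 0, "jaw": -1}]'

```text
time: 5.68
ee_pos: [0.4751, 0.1211, 0.1458]
tcp_rot: [-176.7, -1.0, 19.0]
wrist_force: [0.4, -0.6, -1.9]
opening: 0.0125
grasp_force: 19.9
```

```bash
python3 pan.py
python3 - <<'E'
from h import *
o=sensors.get_obs();print(o["q"].round(2),o["tcp_rot"].round(2))
E
```

```text
t 5.67 tcp [0.4751 0.1211 0.1458] yaw 18.99
pan [0.5936 0.1138] 0.0446 z 0.047
brass [318. 286.] 4331 zr 0.1118 0.1599
   0 2662 0.4848 0.1252 0.019
   0.014 592 0.4797 0.1254 0.0123
   0.036 1010 0.4845 0.1229 0.0075
[ 12.32  -4.68 -11.    83.07   3.41 173.36] [-176.68   -1.     18.95]
```

```bash
cat > go.py <<'E'
import sys
from h import *
from scipy.spatial.transform import Rotation as Ro
o=sensors.get_obs();R=Ro.from_euler("xyz",o["tcp_rot"],degrees=True)
print("now",o["ee_pos"].round(4),o["tcp_rot"].round(1),"F",o["wrist_force"].round(1),"t",round(float(o["time"]),2))
for a in sys.argv[1:]:
    print(a,"->",((R.inv().apply(np.array(eval(a),float)-o["ee_pos"]))*1000).round(1))
E
python3 go.py "(.475,.1185,.095)" "(.5468,.1122,.095)" "(.5468,.1122,.085)"
```

```text
now [0.4751 0.1201 0.1456] [-176.7   -1.    19. ] F [ 1.8  0.2 -1.5] t 5.72
(.475,.1185,.095) -> [-1.5  4.4 50.4]
(.5468,.1122,.095) -> [64.4 33.7 49.9]
(.5468,.1122,.085) -> [64.2 34.3 59.9]
```

Request:
apply_moves --motion '[{"xyz": [-1, 4, 30], "twist": 0, "jaw": -1}, {"xyz": [0, 4, 50], "twist": 0, "jaw": -1}, {"xyz": [25, 14, 50], "twist": 0, "jaw": -1}, {"xyz": [50, 26, 50], "twist": 0, "jaw": -1}, {"xyz": [64, 34, 50], "twist": 0, "jaw": -1}]'

```text
time: 6.35
ee_pos: [0.5476, 0.1099, 0.0946]
tcp_rot: [-176.7, -1.0, 18.8]
wrist_force: [-0.2, 0.2, -2.7]
opening: 0.0127
grasp_force: 19.9
```

```bash
python3 pan.py;python3 go.py
python3 - <<'E'
from h import *
p,im,d=cam("side");save("pics/s3.png",cv2.resize(im[150:300,200:400],(800,600)))
E
```

```text
t 6.35 tcp [0.5476 0.1099 0.0946] yaw 18.79
pan [0.594  0.1137] 0.0446 z 0.047
brass [439.  87.] 2512 zr 0.0533 0.1656
   0 47 0.6414 0.1108 0.0023
   0.014 98 0.6417 0.1108 0.0026
   0.036 118 0.6418 0.1106 0.0026
brass [318. 287.] 4205 zr 0.0626 0.1069
   0 2626 0.5574 0.1137 0.0188
   0.014 590 0.5524 0.1135 0.0116
   0.036 922 0.5567 0.1118 0.0073
now [0.5488 0.1097 0.0945] [-176.7   -1.    18.8] F [-2.  -0.6 -1.9] t 6.4
```

View pics/s3.png

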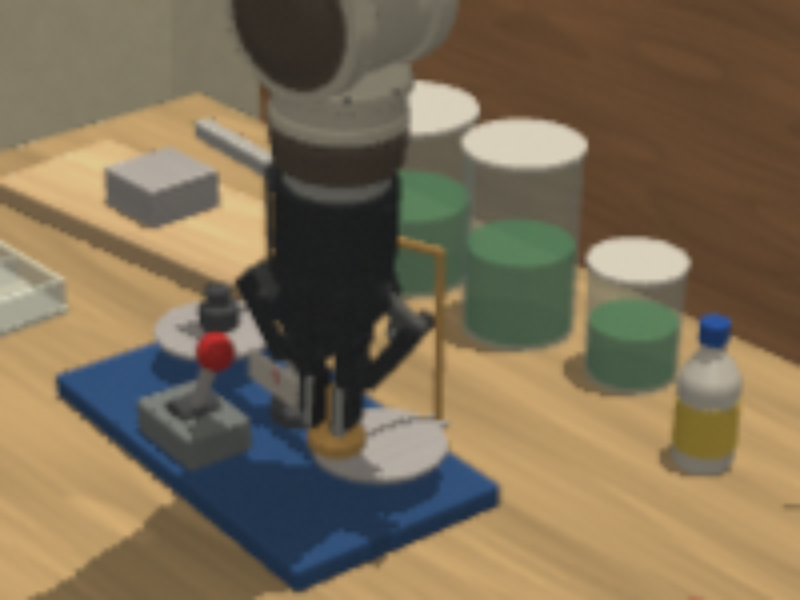

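The side view shows the casting at (337,437) above the near part of the right pan, with the gripper body just in front of the beam. There is no contact force.

Request:
apply_moves --motion '[{"xyz": [0, 0, 4], "twist": 0, "jaw": -1}, {"xyz": [0, 0, 7], "twist": 0, "jaw": -1}, {"xyz": [0, 0, 9], "twist": 0, "jaw": -1}, {"xyz": [0, 0, 10], "twist": 0, "jaw": -1}, {"xyz": [0, 0, 10], "twist": 0, "jaw": -1}]'

```text
time: 7.08
ee_pos: [0.5464, 0.1121, 0.0851]
tcp_rot: [-176.7, -1.0, 18.9]
wrist_force: [0.2, 0.2, -1.7]
opening: 0.0125
grasp_force: 19.9
```

Request:
apply_moves --motion '[{"xyz": [0, 0, 0.7], "twist": 0, "jaw": -1}, {"xyz": [0, 0, 1.4], "twist": 0, "jaw": -1}, {"xyz": [0, 0, 1.4], "twist": 0, "jaw": -1}]'

```text
time: 7.45
ee_pos: [0.5464, 0.1121, 0.0836]
tcp_rot: [-176.7, -1.0, 18.9]
wrist_force: [0.4, 0.3, -1.5]
opening: 0.0123
grasp_force: 19.9
```

Request:
apply_moves --motion '[{"xyz": [0, 0, 0.5], "twist": 0, "jaw": -1}, {"xyz": [0, 0, 1], "twist": 0, "jaw": -1}, {"xyz": [0, 0, 1], "twist": 0, "jaw": -1}]'

```text
time: 7.82
ee_pos: [0.5464, 0.1121, 0.0826]
tcp_rot: [-176.7, -1.0, 18.9]
wrist_force: [-1.7, 0.0, -0.8]
opening: 0.0125
grasp_force: 19.9
```

Request:
apply_moves --motion '[{"xyz": [0, 0, 0.5], "twist": 0, "jaw": -1}, {"xyz": [0, 0, 0.8], "twist": 0, "jaw": -1}, {"xyz": [0, 0, 0.8], "twist": 0, "jaw": -1}]'

```text
time: 8.2
ee_pos: [0.5464, 0.1122, 0.0818]
tcp_rot: [-176.7, -1.0, 18.9]
wrist_force: [-0.7, -0.0, -1.7]
opening: 0.0123
grasp_force: 19.9
```

Request:
apply_moves --motion '[{"xyz": [0, 0, 0.5], "twist": 0, "jaw": -1}, {"xyz": [0, 0, 1], "twist": 0, "jaw": -1}, {"xyz": [0, 0, 1], "twist": 0, "jaw": -1}]'

```text
time: 8.57
ee_pos: [0.5466, 0.1123, 0.0813]
tcp_rot: [-176.7, -1.1, 18.9]
wrist_force: [-1.7, 0.2, 3.5]
opening: 0.0125
grasp_force: 20.4
```

```bash
python3 pan.py|tail -4
```

```text
brass [318. 287.] 4184 zr 0.0501 0.0957
   0 2628 0.5563 0.1161 0.0188
   0.014 583 0.5542 0.1138 0.0093
   0.036 900 0.5558 0.1141 0.0074
```

Request:
apply_moves --motion '[{"xyz": [0, 0, -0.3], "twist": 0, "jaw": -0.75}, {"xyz": [0, 0, -0.3], "twist": 0, "jaw": -0.65}, {"xyz": [0, 0, -0.3], "twist": 0, "jaw": -0.6}, {"xyz": [0, 0, -0.3], "twist": 0, "jaw": -0.5}, {"xyz": [0, 0, -0.3], "twist": 0, "jaw": -0.45}]'

```text
time: 9.25
ee_pos: [0.5464, 0.1122, 0.081]
tcp_rot: [-176.7, -1.0, 18.9]
wrist_force: [0.6, 0.4, 0.8]
opening: 0.0234
grasp_force: 0.0
```

```bash
python3 pan.py|tail -4; python3 go.py
```

```text
brass [317. 287.] 4446 zr 0.05 0.0905
   0 2912 0.556 0.1163 0.0188
   0.014 609 0.5558 0.1154 0.0132
   0.036 861 0.5556 0.1164 0.007
now [0.5464 0.1122 0.0811] [-176.7   -1.    18.9] F [ 0.9  0.  -0.3] t 9.3
```

Request:
apply_moves --motion '[{"xyz": [0, 0, 0], "twist": 0, "jaw": -0.35}, {"xyz": [-15, 0, 0], "twist": 0, "jaw": -0.35}, {"xyz": [-40, 0, 0], "twist": 0, "jaw": -0.35}, {"xyz": [-70, 0, 0], "twist": 0, "jaw": -0.35}, {"xyz": [-85, 0, -40], "twist": 0, "jaw": -0.35}]'

```text
time: 9.93
ee_pos: [0.4632, 0.0817, 0.1172]
tcp_rot: [-176.6, -0.7, 18.9]
wrist_force: [0.4, -0.1, 1.3]
opening: 0.0279
grasp_force: 0.0
```

Request:
apply_moves --motion '[{"xyz": [0, 0, 0], "twist": -0.18, "jaw": 0.2}, {"xyz": [0, 0, 0], "twist": -0.36, "jaw": 0.2}, {"xyz": [0, 0, 0], "twist": -0.54, "jaw": 0.2}, {"xyz": [0, 0, 0], "twist": -0.72, "jaw": 0.2}, {"xyz": [0, 0, 0], "twist": -0.9, "jaw": 0.2}]'

```text
time: 10.55
ee_pos: [0.4661, 0.0822, 0.1196]
tcp_rot: [-178.8, -3.3, 70.8]
wrist_force: [1.3, 0.6, -0.4]
opening: 0.0512
grasp_force: 0.0
```

Request:
apply_moves --motion '[{"xyz": [0, 0, 0], "twist": -0.18, "jaw": 0.2}, {"xyz": [0, 0, 0], "twist": -0.25, "jaw": 0.2}, {"xyz": [0, 0, 0], "twist": -0.25, "jaw": 0.2}]'

```text
time: 10.92
ee_pos: [0.4662, 0.0822, 0.1196]
tcp_rot: [-179.6, -3.5, 84.8]
wrist_force: [-0.7, 0.1, 0.9]
opening: 0.0511
grasp_force: 0.0
```

```bash
cat > fing.py <<'E'
from h import *
o=sensors.get_obs();t=o["ee_pos"]
for n in("side","scene"):
    p,im,d=cam(n);P=cloud(p,d);V=im.max(2)
    m=(d>0)&(abs(P[...,0]-t[0])<.08)&(abs(P[...,1]-t[1])<.03)&(P[...,2]>t[2]-.03)&(P[...,2]<t[2]+.1)&(P[...,2]>.03)&(V<75)
    q=P[m];print(n,m.sum(),"tcp",t.round(4))
    if len(q)<10: continue
    print(" min z",np.sort(q[:,2])[:6].round(4))
    for a in np.arange(-.02,.06,.01):
        k=q[(q[:,2]-t[2]>a)&(q[:,2]-t[2]<=a+.01)]
        if len(k)>3: print("  ",round(a,2),len(k),"dx",(np.percentile(k[:,0],[1,99])-t[0]).round(4),"dy",(np.percentile(k[:,1],[1,99])-t[1]).round(4))
E
python3 fing.py; python3 pan.py c4; python3 go.py
```

```text
side 1317 tcp [0.4662 0.0822 0.1196]
 min z [0.1056 0.1065 0.1072 0.1078 0.1084 0.1087]
   -0.02 7 dx [-0.0301  0.0268] dy [-0.0101  0.0028]
   -0.01 38 dx [-0.0409  0.038 ] dy [-0.0147  0.0093]
   0.0 51 dx [-0.0405  0.0367] dy [-0.0152  0.0093]
   0.01 53 dx [-0.0415  0.0364] dy [-0.0156  0.0084]
   0.02 53 dx [-0.0446  0.0439] dy [-0.02    0.0051]
   0.03 127 dx [-0.0593  0.0549] dy [-0.0201  0.01  ]
   0.04 125 dx [-0.0605  0.0569] dy [-0.0217  0.0144]
   0.05 169 dx [-0.0629  0.0554] dy [-0.0249  0.0139]
scene 247 tcp [0.4662 0.0822 0.1196]
 min z [0.1088 0.1109 0.1112 0.1152 0.1158 0.1162]
   -0.01 8 dx [-0.0256  0.0401] dy [-0.0109  0.0001]
   0.0 17 dx [-0.0302  0.0427] dy [-0.012   0.0117]
   0.01 5 dx [-0.0259  0.0414] dy [-0.0107 -0.0007]
   0.03 18 dx [-0.0207  0.0599] dy [-0.0213 -0.0004]
   0.04 22 dx [-0.0093  0.0642] dy [-0.0211  0.0015]
   0.05 35 dx [-0.0221  0.0644] dy [-0.023   0.0079]
t 11.03 tcp [0.4662 0.0823 0.1196] yaw 84.72
pan [0.5937 0.1136] 0.0447 z 0.0469
brass [465. 210.] 3559 zr 0.05 0.0907
   0 2443 0.5545 0.1173 0.019
   0.014 435 0.5542 0.1171 0.007
   0.036 630 0.5544 0.1155 0.007
now [0.4662 0.0823 0.1196] [-179.6   -3.5   84.7] F [-0.2  0.1 -0.2] t 11.07
```

```bash
python3 go.py "(.4823,.1237,.12)" "(.4823,.1237,.065)" "(.4938,.1226,.065)" "(.530,.1194,.065)"
```

```text
now [0.4662 0.0823 0.1196] [-179.6   -3.5   84.7] F [-0.2  0.1 -0.2] t 11.07
(.4823,.1237,.12) -> [42.7 12.3  2.1]
(.4823,.1237,.065) -> [39.4 12.7 57. ]
(.4938,.1226,.065) -> [39.3 24.3 56.9]
(.530,.1194,.065) -> [39.5 60.6 56.6]
```

Request:
apply_moves --motion '[{"xyz": [42, 12, 2], "twist": 0, "jaw": 0.2}, {"xyz": [41, 12, 25], "twist": 0, "jaw": 0.2}, {"xyz": [40, 12, 45], "twist": 0, "jaw": 0.2}, {"xyz": [39, 12, 57], "twist": 0, "jaw": 0.2}, {"xyz": [39, 12, 57], "twist": 0, "jaw": 0.2}]'

```text
time: 11.7
ee_pos: [0.481, 0.1232, 0.0643]
tcp_rot: [-179.5, -3.4, 84.8]
wrist_force: [0.5, -0.8, 1.1]
opening: 0.0511
grasp_force: 0.0
```

```bash
python3 fing.py|head -6; python3 pan.py; python3 go.py "(.4938,.1226,.065)" "(.530,.1194,.065)"
```

```text
side 1168 tcp [0.481  0.1232 0.0643]
 min z [0.051  0.0513 0.0516 0.0522 0.0523 0.0527]
   -0.02 9 dx [-0.0233  0.0267] dy [-0.0111  0.0048]
   -0.01 34 dx [-0.0392  0.0347] dy [-0.0149  0.009 ]
   0.0 45 dx [-0.0418  0.0383] dy [-0.0151  0.0087]
   0.01 40 dx [-0.0399  0.0384] dy [-0.0159  0.0071]
t 11.8 tcp [0.4818 0.1234 0.0656] yaw 84.8
pan [0.5944 0.1139] 0.0446 z 0.0469
brass [483. 325.] 5937 zr 0.0501 0.1109
   0 3655 0.5547 0.1171 0.019
   0.014 1129 0.5537 0.1179 0.0068
   0.036 999 0.5468 0.121 0.0166
now [0.482  0.1234 0.0659] [-179.6   -3.5   84.8] F [0.1 0.2 0.9] t 11.85
(.4938,.1226,.065) -> [ 0.2 11.8  0.8]
(.530,.1194,.065) -> [ 0.3 48.2  0.6]
```

Request:
apply_moves --motion '[{"xyz": [0, 8, 0.5], "twist": 0, "jaw": 0.2}, {"xyz": [0, 12, 0.5], "twist": 0, "jaw": 0.2}, {"xyz": [0, 16, 0.5], "twist": 0, "jaw": 0.2}, {"xyz": [0, 20, 0.5], "twist": 0, "jaw": 0.2}, {"xyz": [0, 24, 0.5], "twist": 0, "jaw": 0.2}]'

```text
time: 12.48
ee_pos: [0.5056, 0.1213, 0.0642]
tcp_rot: [-179.5, -3.5, 84.8]
wrist_force: [-0.9, -0.9, 0.3]
opening: 0.0512
grasp_force: 0.5
```

```bash
python3 - <<'E'
from pan import *
im,d,P=run("c5")
E
python3 go.py
```

```text
t 12.47 tcp [0.5056 0.1213 0.0642] yaw 84.82
pan [0.5939 0.114 ] 0.0444 z 0.0469
brass [438. 316.] 4146 zr 0.05 0.101
   0 2674 0.5584 0.1192 0.0187
   0.014 939 0.5539 0.121 0.0087
   0.036 431 0.5539 0.1245 0.0086
now [0.5059 0.1212 0.0642] [-179.6   -3.5   84.8] F [-0.3  0.3 -0.1] t 12.53
```

View pics/c5.png

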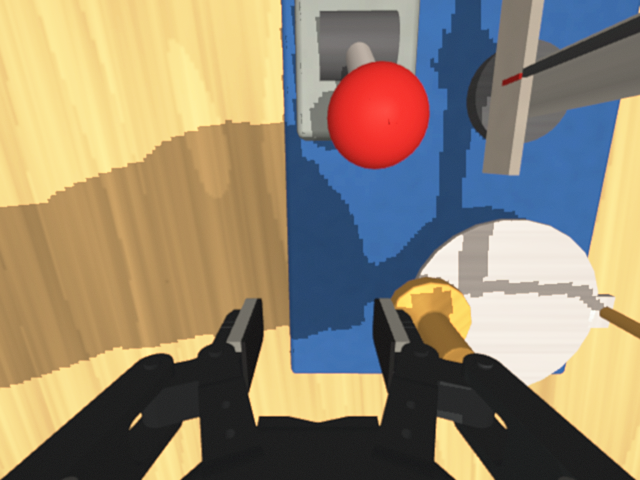

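The picture shows the fingertip at (395,335) just touching the near side of the foot at (432,310), with the pan beyond it. The stub top is hidden by the knuckle, so I check its uprightness from the fixed cameras.

```bash
cat > fix.py <<'E'
from h import *
ims=[]
for n in("scene","side"):
    p,im,d=cam(n);P=cloud(p,d)
    hsv=cv2.cvtColor(im,cv2.COLOR_RGB2HSV).astype(int);H,S,V=hsv[...,0],hsv[...,1],hsv[...,2]
    m=(d>0)&(H>10)&(H<26)&(S>130)&(V>60)&(P[...,2]>.046)&(P[...,2]<.1)&(P[...,0]>.52)&(P[...,0]<.63)&(P[...,1]>.05)&(P[...,1]<.17)
    q=P[m];print(n,m.sum())
    for a,b in((.046,.056),(.056,.07),(.07,.08),(.08,.1)):
        t=q[(q[:,2]>=a)&(q[:,2]<b)]
        if len(t)>2: print("  ",a,len(t),"min",t.min(0).round(4),"max",t.max(0).round(4))
    K=np.array(p["mtx"]);x=cv2.projectPoints(np.array([[.59,.15,.09]]),np.array(p["rvec"],float),np.array(p["tvec"],float),K,None)[0][0,0].astype(int)
    ims.append(cv2.resize(im[x[1]-50:x[1]+50,x[0]-65:x[0]+65],(400,308),interpolation=cv2.INTER_CUBIC))
import sys
if len(sys.argv)>1: save(f"pics/{sys.argv[1]}.png",np.hstack(ims))
E
python3 fix.py f6
```

```text
scene 110
   0.046 38 min [0.5422 0.0977 0.0501] max [0.5769 0.134  0.0558]
   0.056 47 min [0.5484 0.1006 0.0561] max [0.5769 0.1318 0.0696]
   0.07 9 min [0.55   0.109  0.0712] max [0.5662 0.1198 0.0784]
   0.08 16 min [0.5546 0.1074 0.0823] max [0.5657 0.1199 0.0909]
side 96
   0.046 39 min [0.5378 0.0955 0.0484] max [0.5687 0.1141 0.0558]
   0.056 38 min [0.5426 0.0975 0.0562] max [0.5659 0.1158 0.0691]
   0.07 10 min [0.5478 0.1084 0.0701] max [0.5553 0.1158 0.078 ]
   0.08 9 min [0.5488 0.1069 0.0801] max [0.5558 0.1128 0.0919]
```

View pics/f6.png

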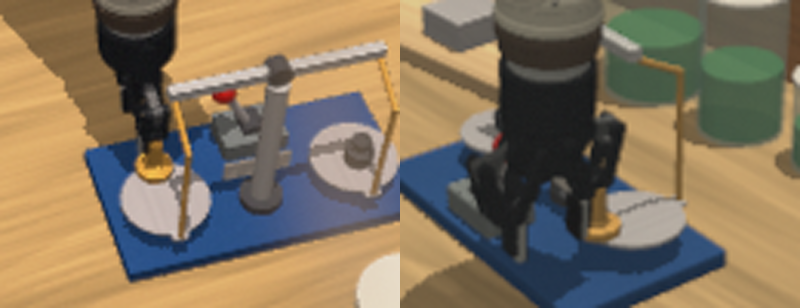

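The scene crop shows the casting upright at (155,165) on the pan's near edge, and the side crop shows the finger touching it. I keep pushing slowly.

Request:
apply_moves --motion '[{"xyz": [0, 4, 0], "twist": 0, "jaw": 0.2}, {"xyz": [0, 8, 0], "twist": 0, "jaw": 0.2}, {"xyz": [0, 12, 0], "twist": 0, "jaw": 0.2}, {"xyz": [0, 16, 0], "twist": 0, "jaw": 0.2}, {"xyz": [0, 20, 0], "twist": 0, "jaw": 0.2}]'

```text
time: 13.25
ee_pos: [0.5256, 0.1195, 0.0641]
tcp_rot: [-179.6, -3.5, 84.8]
wrist_force: [-0.9, 0.4, 0.4]
opening: 0.0513
grasp_force: 0.6
```

```bash
python3 fix.py; python3 go.py
```

```text
scene 110
   0.046 35 min [0.5552 0.0957 0.0461] max [0.5961 0.1301 0.0559]
   0.056 46 min [0.5636 0.0963 0.056 ] max [0.5965 0.1299 0.0674]
   0.07 12 min [0.5653 0.108  0.0701] max [0.5871 0.1179 0.0777]
   0.08 17 min [0.5778 0.1081 0.0809] max [0.5856 0.1189 0.0991]
side 87
   0.046 33 min [0.5591 0.0956 0.0461] max [0.5814 0.1093 0.056 ]
   0.056 38 min [0.5607 0.1003 0.0561] max [0.5858 0.114  0.0692]
   0.07 10 min [0.5678 0.1069 0.0701] max [0.5737 0.1136 0.079 ]
   0.08 6 min [0.5689 0.1066 0.0807] max [0.5745 0.1122 0.0889]
now [0.5258 0.1194 0.0641] [-179.6   -3.5   84.8] F [-0.1  0.1 -0.1] t 13.35
```

Request:
apply_moves --motion '[{"xyz": [0, 4, 0], "twist": 0, "jaw": 0.2}, {"xyz": [0, 8, 0], "twist": 0, "jaw": 0.2}, {"xyz": [0, 12, 0], "twist": 0, "jaw": 0.2}, {"xyz": [0, 15, 0], "twist": 0, "jaw": 0.2}, {"xyz": [0, 17, 0], "twist": 0, "jaw": 0.2}]'

```text
time: 13.98
ee_pos: [0.5424, 0.118, 0.064]
tcp_rot: [-179.6, -3.5, 84.8]
wrist_force: [-1.4, -0.5, 1.0]
opening: 0.0512
grasp_force: 0.8
```

Request:
apply_moves --motion '[{"xyz": [0, -4, 0], "twist": 0, "jaw": 0.2}, {"xyz": [0, -15, 0], "twist": 0, "jaw": 0.2}, {"xyz": [0, -40, 0], "twist": 0, "jaw": 0.2}, {"xyz": [0, -70, 0], "twist": 0, "jaw": 0}, {"xyz": [0, -80, -40], "twist": 0, "jaw": -0.5}]'

```text
time: 14.6
ee_pos: [0.4587, 0.1224, 0.102]
tcp_rot: [-179.2, -3.4, 84.8]
wrist_force: [0.4, 1.2, 0.3]
opening: 0.026
grasp_force: 0.0
```

```bash
python3 fix.py;python3 pan.py; python3 go.py
```

```text
scene 110
   0.046 35 min [0.5791 0.0949 0.0481] max [0.613  0.1317 0.0558]
   0.056 48 min [0.5781 0.0978 0.0561] max [0.6143 0.1282 0.0698]
   0.07 10 min [0.5915 0.1069 0.0707] max [0.6026 0.118  0.0799]
   0.08 17 min [0.5875 0.1068 0.08  ] max [0.6019 0.1184 0.0921]
side 133
   0.046 55 min [0.5723 0.0945 0.0466] max [0.6055 0.1263 0.056 ]
   0.056 44 min [0.5727 0.1002 0.0561] max [0.6019 0.1228 0.0697]
   0.07 13 min [0.5847 0.106  0.0704] max [0.5921 0.1157 0.079 ]
   0.08 21 min [0.5844 0.1056 0.0819] max [0.5978 0.12   0.0887]
t 14.7 tcp [0.4627 0.1231 0.1083] yaw 84.87
pan [0.5939 0.1136] 0.0447 z 0.0469
brass [517. 279.] 663 zr 0.05 0.0597
   0 663 0.5813 0.1156 0.0138
now [0.4629 0.123  0.1067] [-179.8   -3.5   84.9] F [-0.7 -0.7 -1.1] t 14.75
```

Run:
```python
import subprocess,numpy as np
O=np.array([.603,.2133]);ex=np.array([.996,-.09]);ey=np.array([.09,.996])
f=lambda x,y,z:"(%.4f,%.4f,%.3f)"%(*(O+x*ex+y*ey),z)
print(subprocess.run(["python3","go.py",f(-.073,-.06,.1),f(-.073,-.0426,.1),f(-.073,.0246,.1),f(-.073,.010,.1)],capture_output=True,text=True).stdout)
```

```text
now [0.4629 0.123  0.1067] [-179.8   -3.5   84.9] F [-0.7 -0.7 -1.1] t 14.75
(0.5249,0.1601,0.100) -> [42.  58.5  9.1]
(0.5265,0.1774,0.100) -> [59.3 58.5 10.1]
(0.5325,0.2444,0.100) -> [126.5  58.5  14.3]
(0.5312,0.2298,0.100) -> [111.8  58.5  13.4]
```

Request:
apply_moves --motion '[{"xyz": [10, 15, 2], "twist": 0, "jaw": -1}, {"xyz": [22, 32, 5], "twist": 0, "jaw": -1}, {"xyz": [34, 48, 8], "twist": 0, "jaw": -1}, {"xyz": [42, 58, 9], "twist": 0, "jaw": -1}, {"xyz": [42, 58, 9], "twist": 0, "jaw": -1}]'

```text
time: 15.38
ee_pos: [0.5241, 0.16, 0.0969]
tcp_rot: [-179.5, -3.4, 84.8]
wrist_force: [-0.1, -0.3, 0.2]
opening: 0.0002
grasp_force: 0.0
```

Request:
apply_moves --motion '[{"xyz": [10, 0, 0.6], "twist": 0, "jaw": -1}, {"xyz": [18, 0, 1.1], "twist": 0, "jaw": -1}, {"xyz": [26, 0, 1.6], "twist": 0, "jaw": -1}, {"xyz": [34, 0, 2], "twist": 0, "jaw": -1}, {"xyz": [42, 0, 2.5], "twist": 0, "jaw": -1}]'

```text
time: 16.0
ee_pos: [0.528, 0.2023, 0.0977]
tcp_rot: [-179.6, -3.5, 84.8]
wrist_force: [-0.2, -1.4, 1.5]
opening: -0.0001
grasp_force: 0.6
```

```bash
cat > knob.py <<'E'
from h import *
o=sensors.get_obs();print(o["ee_pos"].round(4),o["opening"].round(4),o["wrist_force"].round(1),o["time"])
O=np.array([.603,.2133]);ex=np.array([.996,-.09]);ey=np.array([.09,.996])
for n in("scene","side","wrist"):
    p,im,d=cam(n);P=cloud(p,d);h=cv2.cvtColor(im,cv2.COLOR_RGB2HSV).astype(int);H,S,V=h[...,0],h[...,1],h[...,2]
    m=(d>0)&((H<6)|(H>174))&(S>150)&(V>60)&(P[...,2]>.08)&(P[...,2]<.13)&(abs(P[...,0]-.53)<.05)&(abs(P[...,1]-.23)<.08)
    q=P[m]
    if len(q)>4: y=(q[:,:2]-O)@ey;x=(q[:,:2]-O)@ex;print(n,len(q),"x'",x.min().round(4),x.max().round(4),"y'",y.min().round(4),y.max().round(4),"z",q[:,2].min().round(4),q[:,2].max().round(4))
E
python3 knob.py; python3 fix.py
```

```text
scene 107
   0.046 68 min [0.5774 0.0952 0.0461] max [0.6137 0.1285 0.0559]
   0.056 17 min [0.5925 0.1064 0.0561] max [0.6046 0.1282 0.0697]
   0.07 9 min [0.5938 0.1071 0.0702] max [0.603  0.1169 0.0796]
   0.08 13 min [0.5889 0.1085 0.0804] max [0.6012 0.1185 0.0866]
side 125
   0.046 75 min [0.5732 0.0923 0.0468] max [0.6065 0.1254 0.0559]
   0.056 22 min [0.5837 0.1027 0.0561] max [0.5978 0.1178 0.07  ]
   0.07 12 min [0.5862 0.1052 0.0704] max [0.5939 0.1135 0.0784]
   0.08 16 min [0.5848 0.1073 0.0801] max [0.5974 0.1186 0.0862]Traceback (most recent call last):
  File "knob.py", line 2, in <module>
    o=sensors.get_obs();print(o["ee_pos"].round(4),o["opening"].round(4),o["wrist_force"].round(1),o["time"])
                                                   ^^^^^^^^^^^^^^^^^^
AttributeError: 'float' object has no attribute 'round'
```

Request:
apply_moves --motion '[{"xyz": [9, 0, 0.5], "twist": 0, "jaw": -1}, {"xyz": [18, 0, 1], "twist": 0, "jaw": -1}, {"xyz": [27, 0, 1.5], "twist": 0, "jaw": -1}, {"xyz": [35, 0, 2], "twist": 0, "jaw": -1}, {"xyz": [42, 0, 2.5], "twist": 0, "jaw": -1}]'

```text
time: 16.73
ee_pos: [0.5316, 0.2433, 0.0974]
tcp_rot: [-179.6, -3.3, 84.8]
wrist_force: [-1.2, -24.2, 3.1]
opening: 0.0001
grasp_force: 11.6
```

```bash
sed -i 's/o\["opening"\].round(4)/round(float(o["opening"]),4)/' knob.py; python3 knob.py; python3 fix.py
```

```text
[0.5316 0.2433 0.0974] 0.0001 [ -1.2 -24.2   3.1] 16.725
side 11 x' -0.0877 -0.0832 y' 0.0381 0.0509 z 0.0947 0.1045
wrist 3276 x' -0.0846 -0.0602 y' 0.0295 0.0612 z 0.0886 0.1164
scene 93
   0.046 61 min [0.5794 0.0964 0.0461] max [0.6137 0.129  0.0559]
   0.056 16 min [0.5909 0.1063 0.057 ] max [0.6032 0.1186 0.069 ]
   0.07 11 min [0.5904 0.1056 0.0707] max [0.6021 0.1179 0.0793]
   0.08 5 min [0.5917 0.1098 0.0807] max [0.5995 0.118  0.0823]
side 96
   0.046 57 min [0.5731 0.0958 0.046 ] max [0.6042 0.1255 0.0557]
   0.056 20 min [0.5849 0.1069 0.056 ] max [0.5952 0.1156 0.07  ]
   0.07 15 min [0.5841 0.1067 0.0712] max [0.5972 0.12   0.0798]
   0.08 4 min [0.5844 0.1095 0.0813] max [0.592  0.1116 0.083 ]
```

Request:
apply_moves --motion '[{"xyz": [-3, 0, 0], "twist": 0, "jaw": -1}, {"xyz": [-10, 0, 0], "twist": 0, "jaw": -1}, {"xyz": [-10, -25, 0], "twist": 0, "jaw": -1}, {"xyz": [-10, -50, 0], "twist": 0, "jaw": -1}, {"xyz": [20, -50, 1], "twist": 0, "jaw": -1}]'

```text
time: 17.6
ee_pos: [0.4826, 0.2673, 0.0987]
tcp_rot: [-179.6, -3.5, 84.7]
wrist_force: [0.6, 0.7, -0.2]
opening: -0.0
grasp_force: 0.0
```

Request:
apply_moves --motion '[{"xyz": [20, 0, 1], "twist": 0, "jaw": -1}, {"xyz": [42, 0, 2.5], "twist": 0, "jaw": -1}, {"xyz": [42, 15, 2.5], "twist": 0, "jaw": -1}, {"xyz": [42, 35, 2.5], "twist": 0, "jaw": -1}, {"xyz": [42, 49, 2.5], "twist": 0, "jaw": -1}]'

```text
time: 18.23
ee_pos: [0.5376, 0.3051, 0.0976]
tcp_rot: [-179.6, -3.4, 84.8]
wrist_force: [-0.9, -0.3, 0.2]
opening: -0.0001
grasp_force: 0.0
```

```bash
python3 knob.py; python3 fix.py f7; python3 go.py "(.5375,.2895,.098)"
```

```text
[0.5376 0.3051 0.0976] -0.0001 [-0.9 -0.3  0.2] 18.225
side 60 x' -0.0873 -0.0677 y' 0.0329 0.0753 z 0.0823 0.1144
wrist 437 x' -0.0753 -0.0691 y' 0.0529 0.0785 z 0.1017 0.1298
scene 96
   0.046 64 min [0.5792 0.0948 0.046 ] max [0.6142 0.1282 0.0555]
   0.056 13 min [0.5932 0.1074 0.0562] max [0.6014 0.1182 0.0695]
   0.07 15 min [0.5893 0.1074 0.0712] max [0.6036 0.1188 0.0792]
   0.08 4 min [0.5921 0.1111 0.0815] max [0.6059 0.1148 0.0865]
side 101
   0.046 62 min [0.572  0.0956 0.0463] max [0.603  0.1261 0.0557]
   0.056 18 min [0.5827 0.107  0.0563] max [0.5923 0.1155 0.0684]
   0.07 13 min [0.5853 0.1052 0.0725] max [0.5923 0.1198 0.0798]
   0.08 8 min [0.5851 0.106  0.08  ] max [0.5962 0.1163 0.0818]
now [0.5361 0.3053 0.0978] [-179.5   -3.4   84.8] F [-0.4 -0.5  0. ] t 18.48
(.5375,.2895,.098) -> [-15.6   2.8  -1.1]
```

View pics/f7.png

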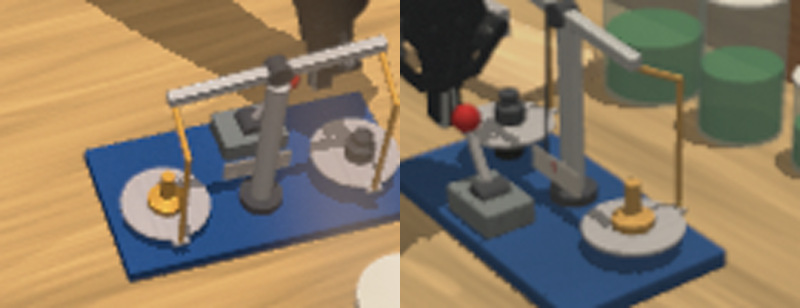

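The lever is over to the left (knob at (466,117) in the side crop). The beam is tilted with the casting's pan down, and the casting stands centred at (632,205). Now I push the lever back.

Request:
apply_moves --motion '[{"xyz": [-8, 1, -0.5], "twist": 0, "jaw": -1}, {"xyz": [-16, 1, -1], "twist": 0, "jaw": -1}, {"xyz": [-24, 1, -1.5], "twist": 0, "jaw": -1}, {"xyz": [-32, 1, -2], "twist": 0, "jaw": -1}, {"xyz": [-40, 1, -2.5], "twist": 0, "jaw": -1}]'

```text
time: 19.1
ee_pos: [0.5336, 0.2649, 0.0981]
tcp_rot: [-179.6, -3.5, 84.8]
wrist_force: [0.8, 1.2, 0.9]
opening: -0.0002
grasp_force: 0.8
```

Request:
apply_moves --motion '[{"xyz": [-8, 0, -0.5], "twist": 0, "jaw": -1}, {"xyz": [-16, 0, -1], "twist": 0, "jaw": -1}, {"xyz": [-24, 0, -1.5], "twist": 0, "jaw": -1}, {"xyz": [-32, 0, -2], "twist": 0, "jaw": -1}, {"xyz": [-38, 0, -2.4], "twist": 0, "jaw": -1}]'

```text
time: 19.73
ee_pos: [0.5302, 0.2271, 0.098]
tcp_rot: [-179.6, -3.5, 84.8]
wrist_force: [0.1, 1.9, 0.3]
opening: -0.0001
grasp_force: 0.7
```

```bash
python3 knob.py; python3 fix.py; python3 go.py
```

```text
[0.5302 0.2271 0.098 ] -0.0001 [0.1 1.9 0.3] 19.725
scene 22 x' -0.0676 -0.0581 y' -0.031 -0.0108 z 0.0989 0.1096
side 65 x' -0.087 -0.0705 y' -0.0348 -0.0141 z 0.0942 0.1148
wrist 441 x' -0.0757 -0.0695 y' -0.0281 -0.0005 z 0.1113 0.1299
scene 108
   0.046 31 min [0.5754 0.0961 0.0518] max [0.6131 0.1319 0.0559]
   0.056 51 min [0.5823 0.0934 0.0562] max [0.6144 0.127  0.0694]
   0.07 10 min [0.5927 0.1071 0.072 ] max [0.6031 0.1173 0.0785]
   0.08 16 min [0.5882 0.1082 0.0805] max [0.6045 0.1183 0.0903]
side 134
   0.046 51 min [0.5731 0.0939 0.0478] max [0.5979 0.1262 0.056 ]
   0.056 47 min [0.5749 0.0954 0.0562] max [0.6024 0.1228 0.0682]
   0.07 14 min [0.5854 0.1078 0.0707] max [0.5944 0.1147 0.0797]
   0.08 22 min [0.5842 0.1062 0.0826] max [0.597  0.1219 0.0888]
now [0.5303 0.2276 0.0982] [-179.6   -3.4   84.8] F [-0.2  0.9 -0.1] t 19.98
```

Request:
apply_moves --motion '[{"xyz": [-2, 0, 0], "twist": 0, "jaw": -1}, {"xyz": [-4, 0, 0], "twist": 0, "jaw": -1}, {"xyz": [-4, 0, 0], "twist": 0, "jaw": -1}]'

```text
time: 20.35
ee_pos: [0.5302, 0.2255, 0.0983]
tcp_rot: [-179.6, -3.7, 84.9]
wrist_force: [0.4, 10.8, -0.7]
opening: -0.0002
grasp_force: 4.5
```

Force of 10.8 N: the lever is at its stop. I retreat.

Request:
apply_moves --motion '[{"xyz": [3, 0, 0], "twist": 0, "jaw": -1}, {"xyz": [14, 0, 0], "twist": 0, "jaw": -1}, {"xyz": [14, -30, 0], "twist": 0, "jaw": -1}, {"xyz": [14, -70, 0], "twist": 0, "jaw": -1}, {"xyz": [14, -100, -50], "twist": 0, "jaw": -1}]'

```text
time: 20.98
ee_pos: [0.4285, 0.2428, 0.1461]
tcp_rot: [-179.2, -3.2, 84.8]
wrist_force: [1.4, 0.8, 1.8]
opening: -0.0001
grasp_force: 0.0
```

Request:
apply_moves --motion '[{"xyz": [0, 0, -20], "twist": 0, "jaw": -1}, {"xyz": [0, 0, -20], "twist": 0, "jaw": -1}, {"xyz": [0, 0, -20], "twist": 0, "jaw": -1}, {"xyz": [0, 0, -20], "twist": 0, "jaw": -1}]'

```text
time: 21.48
ee_pos: [0.4315, 0.2421, 0.1679]
tcp_rot: [-179.5, -3.4, 84.8]
wrist_force: [-0.2, 0.3, -0.3]
opening: -0.0001
grasp_force: 0.0
```

```bash
python3 knob.py; python3 fix.py f8; python3 go.py
```

```text
[0.4315 0.2421 0.1679] -0.0001 [-0.2  0.3 -0.3] 21.475
scene 20 x' -0.0699 -0.0573 y' -0.031 -0.01 z 0.0983 0.1129
side 65 x' -0.0872 -0.0695 y' -0.0325 -0.0144 z 0.092 0.1145
wrist 1370 x' -0.0856 -0.0605 y' -0.0289 -0.0056 z 0.0973 0.1165
scene 110
   0.046 32 min [0.5762 0.0954 0.0461] max [0.6133 0.1329 0.0559]
   0.056 49 min [0.5806 0.0979 0.0561] max [0.6141 0.1294 0.067 ]
   0.07 12 min [0.5928 0.1068 0.0702] max [0.6031 0.1179 0.0798]
   0.08 17 min [0.5897 0.1078 0.0801] max [0.6031 0.1203 0.0915]
side 134
   0.046 52 min [0.5722 0.095  0.0478] max [0.6023 0.1257 0.0559]
   0.056 47 min [0.5788 0.0969 0.056 ] max [0.6038 0.1242 0.0691]
   0.07 11 min [0.5847 0.1062 0.0705] max [0.5917 0.1122 0.0795]
   0.08 24 min [0.5844 0.105  0.08  ] max [0.6006 0.1206 0.0908]
now [0.4317 0.2422 0.1689] [-179.5   -3.4   84.8] F [ 0.4 -0.6 -0.4] t 21.73
```

View pics/f8.png

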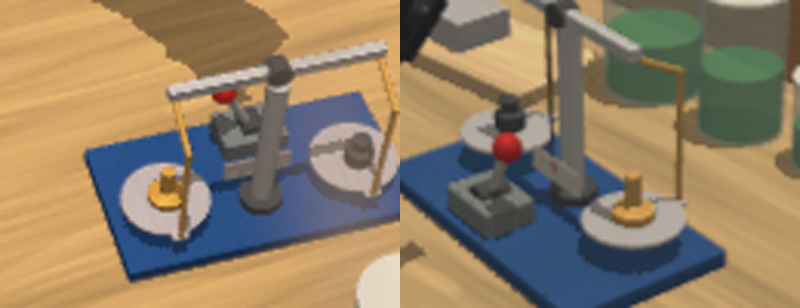

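The lever is fully back to the right (knob at (507,149)) and the beam is level. The casting (632,200) and the weight (508,112) stand on their pans, and the robot is clear.

```bash
python3 -c "
from workcell import bot
print(bot.job_done())"
```

```text
the job is handed in; nothing more can be done
None
```

The job is handed in (no verdict was returned): the casting stood centred and upright on the right pan, its pan sank when the beam was released, and the beam was arrested level again with the casting and weight in place.

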